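Lock the bayonet lid onto the brush washer

ROBOT

A 7-joint arm with a two-finger parallel gripper is mounted at the origin on a cart in front of the work surface, level with it; the furniture and walls round the work are solid. World frame = base frame: x ahead of the robot, y to its left, z up, the work surface at z = 0. Lengths are in m, angles in rad, forces in N, time in s.
With the tool pointing down it reaches from about 0.4 to 0.9 m from the base axis. Payload 5.6 kg.
Tool frame: the origin (TCP) lies on the centre line of the jaws, within the pads' length; the fingertips stand 11 mm ahead of it and the grasp point (between the pads) lies 8 mm behind it; z points along the fingers, y is the line along which they close (so a half turn about z gives the same grasp; the last joint's range is limited). The gripper opens to 92 mm and grips with 3 to 60 N. Pads are 20 mm wide; open, the fingers measure 128 mm over their backs; the gripper's body (75 mm by 189 mm) begins 69 mm behind the grasp point.
Start: joints at [1.16, 0.468, -0.012, 1.603, 0.006, 1.071, -0.056], TCP at [0.234, -0.607, 0.226] pointing down, gripper open.
Joint ranges: [-2.53, 2.53], [-0.31, 2.02], [-1.57, 1.55], [0.28, 2.44], [-1.29, 4.43], [0.15, 1.84], [-2.92, 2.92]. Speed limits (rad/s): [2.57, 2.57, 3.14, 3.14, 3.14, 3.14, 3.14].

INTERFACE

Orientations are given as a unit quaternion [x, y, z, w].
In Python, from plant import manip gives the robot as it stands. The module is installed in compiled form; this text tells all that it offers.
- The arm moves only by the shell command python3 -m handwheel 'ROWS' [FORCE]. ROWS is JSON, a list of rows, each an object with "hand": the finger opening in mm, from 0 to 91.9; "slide": the shift along the tool's x, y, z normalised to -1 to 1, where 1 is 40 mm, a list of three; "rot": the turn, a rotation vector about the tool's x, y, z normalised to -1 to 1, where 1 is 180 degrees, a list of three. A call has 1 to 12 rows; each row shifts and turns the commanded pose from where the row before left it, along the tool's axes as they then stand; what a row does not reach is not made up. A row lasts 1/10 s, in which the tool goes at most 50 mm and 8.59 degrees, less where a joint would pass 70% of its speed; a pose out of reach is approached as far as the arm can. A call with a number of a shift or a turn outside -1 to 1 is refused whole. A call with a gripper value outside its range is refused whole. The fingers move at their own pace and stop on an object; FORCE is the grip in N (left out, the last holds). Time passes only in rows, so rows that do not move let the fingers close. It gives the time, the measured TCP pose, the force, the opening and the grip force at its end, in the units of the state.
- manip.observe(): the state, without advancing time (a new reading comes with each control period).
- manip.snapshot(name): name is "side" or "top"; returns a dict with "pixels" (480x640x3 uint8, blue, green, red), "fx", "fy", "cx", "cy" (pixels), "view" (4x4, takes a point from world to camera coordinates). Camera axes: x right, y down, z forward; pixel columns grow to the right and rows downward; lengths in m; the calibration is good to about 2 mm. A picture is of the moment at which its call begins. There is no depth.
- manip.close_job(): hands the job in; it is judged then, once.
The state is a dict: "time_s": time; "joint_positions": joint angles; "joint_velocities": joint speeds; "effort": joint torques, N m; "position": TCP position; "ee_rot": TCP orientation; "ft_force": force on the tool from outside, world axes, zero at the start; "torque": the same for the moment, N m; "opening": finger opening in m; "gripper_force": force on a finger pad.
Only numpy, scipy, OpenCV 4.12 (cv2) and the standard library are available. Lean on these libraries where they do the work, as an engineer would, in place of code of your own. Each camera call takes 0.05 s, during which the arm holds its last target. There are 200 camera calls.

TASK

Close the steel brush-washer pot with its bayonet lid: set the lid on the pot with its two lugs in the two slots of the mouth, press it down against the sprung seal and twist it a quarter turn clockwise (seen from above), so that it is locked. Do not force the lid, let go of it at the end, and do not push the jar, eraser, bowl or tape roll about.

Things in the scene. Friction and masses are not known exactly. Their poses are not given: they have to be found in the camera images.
- pot: Upright steel pot, 90 mm high, fixed to the worktop. Origin: centre of its underside, on the worktop; z up. Collar 120 mm wide; in its top a flange 10 mm thick (80 to 90 mm high) with a 76 mm round mouth, widened by two slots facing one another along the pot's +x and -x axes (a half turn makes no difference). A raised pip outside the collar marks each slot.
- pot_mouth (a point): Centre of the mouth at the top of the flange, 90 mm above the worktop; axes as the pot's. A tall display rack (0.69 m high) stands to its right, at y below -0.24 m and x beyond 0.53 m: keep the arm clear of it, and draw back before swinging past it.
- pot_slot (a point): Middle of the +x slot's mouth, 44 mm out from the pot's axis, 90 mm high. Each slot is 24 mm wide and reaches 50 mm from the axis. Under the flange a lug can travel only clockwise from its slot (seen from above); a stop ends the travel after about 95 degrees.
- seal (a joint): Sprung black rubber sealing ring, 103 to 115 mm in diameter, round the mouth: m pressed down, 0 = free (top 10 mm above the steel, 100 mm high), 0.010 = flush. 4 N start it moving, about 10 N push it flush.
- lid: Loose steel lid, about 0.2 kg, lying right way up. Origin: centre of the plug's underside; z up. Heights from the origin: plug 70 mm in diameter (0 to 24 mm, foot chamfered to 62 mm), disc 120 mm in diameter (24 to 32), black grip bar 80 mm long along x and 16 mm wide (32 to 64). Two lugs along +x and -x, under the bar's ends; a half turn makes no difference.
- lid_grip (a point): On the lid's axis inside the grip bar, 51 mm above the lid's origin, 13 mm below the bar's top; axes as the lid's.
- lid_lug (a point): Middle of the +x lug's tip, 46 mm from the lid's axis, 6 mm above its origin. Lugs: 16 mm wide, 8 mm thick. With the lugs in the slots on the free seal, the lid's origin is 76 mm above the pot's; press 6 to 10 mm lower to let the lugs turn under the flange. Locked and released it is about 70 mm above, lugs sprung up against the flange; friction keeps it from turning back.
- paint_jar: Bystander: closed round paint jar with white cap, 46 mm wide and high, standing; origin at the centre of its underside.
- eraser: Bystander: eraser in a sleeve, 23x42x13 mm, lying; origin at the centre of its underside.
- water_bowl: Bystander: small empty stoneware bowl, 78 mm across, 42 mm high; origin at the centre of its underside.
- tape_roll: Bystander: roll of masking tape lying flat, 98 mm across, 24 mm high; origin at the centre of its underside.

How it is judged:
By the outcome, as a careful person would: the job done as asked, in the order asked, and still so for the second after the job is handed in, with the robot touching nothing.
It also fails if it takes over 48 s, if anything falls off the work surface, if the arm or the gripper's body presses on something with over 40 N, if the wrist force passes 120 N, or if a joint passes its speed limit or range.

## Working session

There is one attempt and no reset: what is moved stays moved. The work goes in short steps, Python scripts to look and compute and a shell command to move; the robot and the scene stay as the last step left them, time stands still between calls to the robot, and variables do not carry over. Pictures are saved under pics/ and viewed, at most 10 in all, crops included, and the job is handed in when it is done.

```bash
mkdir -p pics
python3 - <<'E'
from plant import manip
import cv2,numpy as np
np.set_printoptions(precision=4,suppress=True)
for n in("top","side"):
    s=manip.snapshot(n);cv2.imwrite(f"pics/{n}0.png",s["pixels"])
    print(n,s["fx"],s["fy"],s["cx"],s["cy"]);print(np.array(s["view"]))
o=manip.observe()
for k in o:print(k,o[k])
E
```

```text
top 506.7957129722933 506.7957129722933 314.70238197529056 246.34580618125077
[[ 0.0087 -0.9997  0.0225  0.082 ]
 [-0.9942 -0.011  -0.1069  0.5469]
 [ 0.1071 -0.0214 -0.994   1.1968]
 [ 0.      0.      0.      1.    ]]
side 492.5860810966635 492.5860810966635 327.00868822344563 240.67407763240007
[[-0.8292 -0.5589  0.0052  0.5049]
 [-0.3424  0.5005 -0.7951  0.2154]
 [ 0.4418 -0.6611 -0.6064  1.1827]
 [ 0.      0.      0.      1.    ]]
time_s 0.1
joint_positions [ 1.16    0.4683 -0.0116  1.6035  0.006   1.0714 -0.0563]
joint_velocities [-0.0016 -0.0031 -0.0004 -0.0018 -0.0002 -0.0008  0.0004]
effort [  0.001  -52.1645  -0.0124 -24.4366  -0.0568   0.0141   0.    ]
position [ 0.2335 -0.6061  0.2247]
ee_rot [ 0.9831  0.1828 -0.0002 -0.0008]
ft_force [ 1.1009 -0.0581 -1.3173]
torque [ 0.0048 -0.0443  0.022 ]
gripper_force 0.0
opening 0.09181362864664053
```

View pics/top0.png

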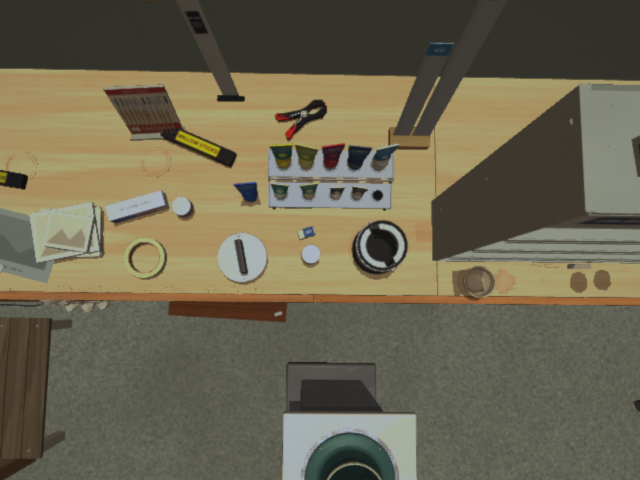

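View pics/side0.png

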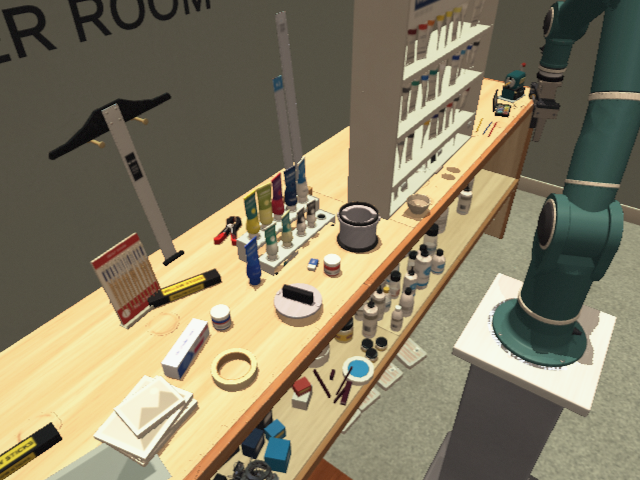

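The top view shows the lid at (242,258) with a dark bar, the pot at (380,247), the jar at (311,254), the eraser at (307,233), the tape at (145,258) and the bowl at (478,283). The side view shows the lid at (298,300), with its bar at (298,294), and the pot at (358,226). Next I'll enlarge the pot and lid.

Run:
```python
import cv2,numpy as np
t=cv2.imread("pics/top0.png");s=cv2.imread("pics/side0.png")
c=lambda im,u,v:cv2.resize(im[v-36:v+36,u-48:u+48],(384,288),interpolation=cv2.INTER_CUBIC)
a=np.vstack([np.hstack([c(t,380,247),c(s,358,226)]),np.hstack([c(t,242,258),c(s,298,300)])])
a=np.clip(a.astype(float)*1.0,0,255);a=(255*(a/255)**.6).astype(np.uint8)
cv2.imwrite("pics/crop0.png",a)
```

```text
(no output)
```

View pics/crop0.png

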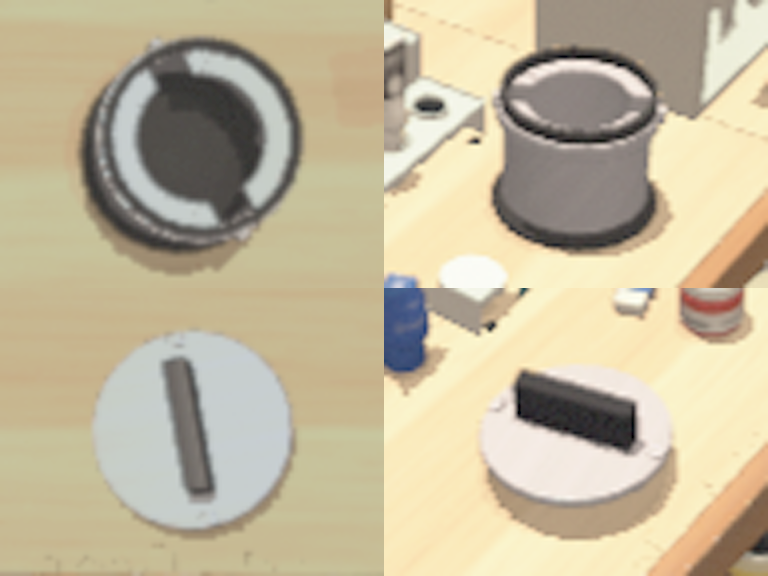

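```bash
cat > h.py <<'E'
import cv2,numpy as np
from scipy.optimize import least_squares
np.set_printoptions(precision=4,suppress=True)
def rays(s,p):
    V=np.array(s["view"]);R,t=V[:3,:3],V[:3,3]
    p=np.atleast_2d(p).astype(float)
    d=np.c_[(p[:,0]-s["cx"])/s["fx"],(p[:,1]-s["cy"])/s["fy"],np.ones(len(p))]@R
    return -R.T@t,d
def plane(s,p,z):
    c,d=rays(s,p);return (c+d*((z-c[2])/d[:,2])[:,None])[:,:2]
def tri(pairs):
    A=np.zeros((3,3));b=np.zeros(3)
    for s,p in pairs:
        c,d=rays(s,p);d=d[0]/np.linalg.norm(d[0]);M=np.eye(3)-np.outer(d,d);A+=M;b+=M@c
    x=np.linalg.solve(A,b)
    return x,[np.linalg.norm(np.cross(x-rays(s,p)[0],(lambda d:d/np.linalg.norm(d))(rays(s,p)[1][0]))) for s,p in pairs]
def circ(P):
    r=least_squares(lambda q:np.hypot(P[:,0]-q[0],P[:,1]-q[1])-q[2],[*P.mean(0),.04],loss="soft_l1",f_scale=.001);return r.x,np.sqrt(np.mean(r.fun**2))
def blob(im,cond,u,v,r):
    m=np.zeros(im.shape[:2],np.uint8);m[v-r:v+r,u-r:u+r]=cond[v-r:v+r,u-r:u+r]
    return m
E
cat > m1.py <<'E'
from plant import manip
from h import *
S={n:manip.snapshot(n) for n in("top","side")}
for n,(u,v) in dict(top=(380,247),side=(358,212)).items():
    s=S[n];g=s["pixels"].min(2);m=blob(g,g>105 if n=="top" else g>130,u,v,24)
    k,l,st,ce=cv2.connectedComponentsWithStats(m)
    rows=np.argsort(-st[1:,4])[:3]+1;print(n,st[rows],ce[rows])
    for z in(.085,.09,.095):
        vv,uu=np.nonzero(np.isin(l,rows[:2]));P=plane(s,np.c_[uu,vv],z);c,_=circ(P)
        # inner edge: smallest radius per angle bin
        for _ in range(3):
            a=np.degrees(np.arctan2(*(P-c[:2]).T[::-1]));r=np.hypot(*(P-c[:2]).T)
            b=(a//8).astype(int);Q=np.array([P[b==i][np.argmin(r[b==i])] for i in set(b) if (b==i).sum()>3])
            c,e=circ(Q)
        h=np.histogram(a[(r>.039)&(r<.049)],bins=np.arange(-180,181,10))[0]
        print(z,c,e);print(h)
# lid
for n,(u,v),(bu,bv) in(("top",(242,258),(240,257)),("side",(298,300),(298,294))):
    s=S[n];g=s["pixels"].max(2);m=blob(g,g<(95 if n=="top" else 75),bu,bv,22)
    k,l,st,ce=cv2.connectedComponentsWithStats(m);i=1+np.argmax(st[1:,4]);m=(l==i).astype(np.uint8)
    C=cv2.findContours(m,cv2.RETR_EXTERNAL,cv2.CHAIN_APPROX_NONE)[0][0]
    print(n,"bar",st[i],cv2.minAreaRect(C),cv2.boxPoints(cv2.minAreaRect(C)).tolist())
    print(cv2.approxPolyDP(C,1.5,True)[:,0].tolist())
    if n=="top": print(plane(s,cv2.boxPoints(cv2.minAreaRect(C)),.064))
    hsv=cv2.cvtColor(s["pixels"],cv2.COLOR_BGR2HSV);w=blob(g,(hsv[...,1]<45)&(g>110),u,v,28)
    k,l,st,ce=cv2.connectedComponentsWithStats(w);i=1+np.argmax(st[1:,4]);m=(l==i).astype(np.uint8)
    C=cv2.convexHull(cv2.findContours(m,cv2.RETR_EXTERNAL,cv2.CHAIN_APPROX_NONE)[0][0])[:,0]
    print("disc",st[i],[circ(plane(s,C,z)) for z in(.027,.032,.037)])
E
python3 m1.py
```

```text
top [[379 224  25  39 281]
 [360 229  26  39 273]
 [397 261   7  10  38]] [[394.9644 239.637 ]
 [368.7802 250.7399]
 [400.8421 266.3684]]
0.085 [ 0.5446 -0.0661  0.0386] 0.0006552109156211427
[16  0  0  0 12 14 14 14 12 14 14 13 13 15 14 13 15 13 11  0  0  1 13 15
 14 15 12 16 14 13 15 14 14 14 15 15]
0.09 [ 0.544  -0.0653  0.0384] 0.000652374255591582
[15  0  0  0 13 15 15 15 12 14 15 15 13 15 14 15 14 13 11  0  0  1 13 14
 15 15 12 16 14 14 16 14 15 13 15 15]
0.095 [ 0.5435 -0.0646  0.0383] 0.0006495376878518503
[14  0  0  0 15 15 15 15 12 14 15 15 14 15 14 15 14 14 13  0  0  1 13 15
 15 15 12 16 14 15 15 14 15 14 15 14]
side [[334 188  13  48 356]
 [343 205  34   9 105]
 [376 216   6  20  82]] [[338.4719 205.1882]
 [359.8095 208.0286]
 [379.0488 227.5854]]
0.085 [ 0.5434 -0.051   0.0576] 0.006477987525670865
[0 0 0 0 0 0 0 0 0 0 0 0 0 0 0 0 0 0 0 0 0 0 0 0 0 0 0 0 0 0 0 0 0 0 0 0]
0.09 [ 0.5398 -0.0447  0.0573] 0.006435631453135584
[0 0 0 0 0 0 0 0 0 0 0 0 0 0 0 0 0 0 0 0 0 0 0 0 0 0 0 0 0 0 0 0 0 0 0 0]
0.095 [ 0.5362 -0.0384  0.0569] 0.006393236811464062
[0 0 0 0 0 0 0 0 0 0 0 0
[... 606 characters left out ...]
592]), np.float64(0.00029525139087261656)), (array([0.5179, 0.2614, 0.059 ]), np.float64(0.0002940349096056514))]
side bar [283 285  30  20 364] ((297.4811706542969, 294.5660400390625), (32.005008697509766, 11.813008308410645), 15.945395469665527) [[280.47174072265625, 295.84906005859375], [283.717041015625, 284.49053955078125], [314.4906005859375, 293.28302001953125], [311.24530029296875, 304.64154052734375]]
[[284, 285], [284, 296], [311, 304], [312, 293]]
disc [274 283  48  35 888] [(array([0.5211, 0.2614, 0.0596]), np.float64(0.0009639738487973734)), (array([0.5179, 0.2655, 0.0592]), np.float64(0.0009583209904365621)), (array([0.5147, 0.2695, 0.0589]), np.float64(0.0009526687289706819))]
```

```bash
cat > m2.py <<'E'
from plant import manip
from h import *
S={n:manip.snapshot(n) for n in("top","side")}
T,D=S["top"],S["side"]
a,e1=tri([(T,(237.7,239.2)),(D,(284,285))]);b,e2=tri([(T,(243.9,272.2)),(D,(312,293))])
print("bar",a,e1,b,e2,"len",np.linalg.norm(a-b),"mid",(a+b)/2,"ang",np.degrees(np.arctan2(a[1]-b[1],a[0]-b[0])))
# slots, fine
g=T["pixels"].min(2).astype(float);c=np.array([.544,-.0653]);V=T["view"]
def val(g,s,P,z):
    V=np.array(s["view"]);q=np.c_[P,np.full(len(P),z)]@V[:3,:3].T+V[:3,3]
    return cv2.remap(g.astype(np.float32),(s["fx"]*q[:,0]/q[:,2]+s["cx"]).astype(np.float32)[None],(s["fy"]*q[:,1]/q[:,2]+s["cy"]).astype(np.float32)[None],cv2.INTER_LINEAR)[0]
for r in(.042,.044,.046):
  for lo,hi in((-15,65),(-195,-115)):
    t=np.radians(np.arange(lo,hi,.5));v=val(g,T,c+r*np.c_[np.cos(t),np.sin(t)],.09)
    k=np.nonzero(v<105)[0];P=c+r*np.c_[np.cos(t),np.sin(t)]
    print(r,np.degrees(t[k[[0,-1]]]),np.degrees(t[k]).mean(),"chord",np.linalg.norm(P[k[0]]-P[k[-1]]),v.min())
# seal outer, side view
g=D["pixels"].max(2);m=blob(g,g<70,358,208,30);m[230:]=0
C=cv2.convexHull(np.argwhere(m)[:,::-1].astype(np.int32))[:,0];print(C.min(0),C.max(0))
for z in(.095,.1,.105):
    P=plane(D,C[C[:,1]<213],z);print("seal side",z,circ(P))
g=T["pixels"].max(2);m=blob(g,g<75,382,245,34)
for z in(.1,):
    t=np.radians(np.arange(-180,180,3));Q=[]
    for x in t:
        rr=np.arange(.051,.062,.0005);v=val(g,T,c+rr[:,None]*[np.cos(x),np.sin(x)],z)
        Q.append(c+rr[np.argmin(v)]*np.array([np.cos(x),np.sin(x)]))
    print("seal mid top",circ(np.array(Q)))
for n,u,v,z,cond in(("jar",311,254,.046,0),("tape",145,258,.024,0),("bowl",478,283,.042,0),("eraser",307,233,.013,0)):print(n,plane(T,(u,v),z))
E
python3 m2.py
```

```text
bar [0.5567 0.2685 0.063 ] [np.float64(0.0005917556669135935), np.float64(0.0005917556669135548)] [0.481  0.2531 0.064 ] [np.float64(0.0012075570820608242), np.float64(0.0012075570820608342)] len 0.07729719529246361 mid [0.5188 0.2608 0.0635] ang 11.560400007009592
0.042 [ 8.  39.5] 23.75 chord 0.02280099778866627 24.6875
0.042 [-171.  -139.5] -155.25 chord 0.022800997788666198 21.097656
0.044 [ 9. 39.] 24.0 chord 0.022776075969021804 35.570312
0.044 [-170.  -140.5] -155.25 chord 0.022404971442086415 21.039062
0.046 [ 9.5 38. ] 23.75 chord 0.02264610295866735 44.46875
0.046 [-169. -141.] -155.0 chord 0.022256814395169414 21.882812
[332 201] [377 225]
seal side 0.095 (array([ 0.549 , -0.0722,  0.0539]), np.float64(0.0007160998956926062))
seal side 0.1 (array([ 0.5453, -0.0657,  0.0535]), np.float64(0.0007114522400484106))
seal side 0.105 (array([ 0.5417, -0.0592,  0.0532]), np.float64(0.0007068063284818499))
seal mid top (array([ 0.543 , -0.0644,  0.0539]), np.float64(0.0010619409535690563))
jar [[0.5258 0.0964]]
tape [[0.5139 0.4948]]
bowl [[ 0.4609 -0.3033]]
eraser [[0.5805 0.1063]]
```

```bash
cat > go.py <<'E'
import sys
from plant import manip
from h import *
from scipy.spatial.transform import Rotation as R
def show(x,y,z,yaw=None):
    o=manip.observe();Q=R.from_quat(o["ee_rot"]).as_matrix()
    print("t",o["time_s"],"pos",np.array(o["position"]),"yaw",np.degrees(np.arctan2(Q[1,0],Q[0,0])),"zax",Q[:,2],"open",o["opening"],"gf",o["gripper_force"],"F",np.array(o["ft_force"]),"q",np.array(o["joint_positions"]))
    d=Q.T@(np.array([x,y,z])-o["position"]);print("tool delta mm",d*1000,"slide units",d/.04)
    if yaw is not None:
        a=-((yaw-np.degrees(np.arctan2(Q[1,0],Q[0,0])))%360);a=a+360 if a<-180 else a;print("rot z deg",a,"units",a/180)
if __name__=="__main__":show(*map(float,sys.argv[1:]))
E
python3 -m handwheel '[{"hand":91.9,"slide":[0.7,-0.75,0],"rot":[0,0,0]},{"hand":91.9,"slide":[0.7,-0.75,0],"rot":[0,0,0]},{"hand":91.9,"slide":[0.7,-0.75,0],"rot":[0,0,0]},{"hand":91.9,"slide":[0.7,-0.75,0],"rot":[0,0,0]},{"hand":91.9,"slide":[0.7,-0.75,0],"rot":[0,0,0]},{"hand":91.9,"slide":[0.7,-0.75,0],"rot":[0,0,0]}]'
python3 go.py 0.42 -0.15 0.225
```

```text
time_s: 0.9
position: [0.3261, -0.3766, 0.2257]
ee_rot: [0.983, 0.183, 0.0, 0.0]
ft_force: [1.1, -0.3, 0.1]
opening: 0.0916
gripper_force: 0.0
t 0.9 pos [ 0.3261 -0.3766  0.2257] yaw 21.06351482998172 zax [ 0.0002 -0.0004 -1.    ] open 0.091638293074983 gf 0.0 F [ 1.0555 -0.2956  0.1206] q [ 0.8918  0.2179 -0.1165  1.9617  0.0307  0.9632 -0.4426]
tool delta mm [ 169.0187 -177.7235    0.6798] slide units [ 4.2255 -4.4431  0.017 ]
```

```bash
python3 -m handwheel '[{"hand":91.9,"slide":[0.7,-0.74,0],"rot":[0,0,0]},{"hand":91.9,"slide":[0.7,-0.74,0],"rot":[0,0,0]},{"hand":91.9,"slide":[0.7,-0.74,0],"rot":[0,0,0]},{"hand":91.9,"slide":[0.7,-0.74,0],"rot":[0,0,0]},{"hand":91.9,"slide":[0.7,-0.74,0],"rot":[0,0,0]},{"hand":91.9,"slide":[0.7,-0.74,0],"rot":[0,0,0]},{"hand":91.9,"slide":[0.6,-0.87,0],"rot":[0,0,0]},{"hand":91.9,"slide":[0.6,-0.87,0],"rot":[0,0,0]},{"hand":91.9,"slide":[0.6,-0.87,0],"rot":[0,0,0]},{"hand":91.9,"slide":[0.6,-0.87,0],"rot":[0,0,0]},{"hand":91.9,"slide":[0.6,-0.87,0],"rot":[0,0,0]},{"hand":91.9,"slide":[0.6,-0.87,0],"rot":[0,0,0]}]'
python3 go.py 0.5185 0.2615 0.225 191.6
```

```text
time_s: 2.1
position: [0.4782, 0.0961, 0.2258]
ee_rot: [0.983, 0.183, 0.0, 0.0]
ft_force: [0.9, -0.5, 0.3]
opening: 0.0918
gripper_force: 0.0
t 2.1 pos [0.4782 0.0961 0.2258] yaw 21.051872938044344 zax [ 0.0006 -0.0002 -1.    ] open 0.09179240733518382 gf 0.0 F [ 0.9179 -0.455   0.2598] q [ 0.1707  0.2389 -0.4991  1.9643  0.1382  0.9706 -1.5981]
tool delta mm [  97.0165 -139.8672    0.795 ] slide units [ 2.4254 -3.4967  0.0199]
rot z deg -170.54812706195565 units -0.9474895947886425
```

```bash
python3 -m handwheel '[{"hand":91.9,"slide":[0.61,-0.87,0],"rot":[0,0,0]},{"hand":91.9,"slide":[0.61,-0.87,0],"rot":[0,0,0]},{"hand":91.9,"slide":[0.61,-0.87,0],"rot":[0,0,0]},{"hand":91.9,"slide":[0.6,-0.87,0],"rot":[0,0,0]},{"hand":91.9,"slide":[0,0,0],"rot":[0,0,-0.047]},{"hand":91.9,"slide":[0,0,0],"rot":[0,0,-0.047]},{"hand":91.9,"slide":[0,0,0],"rot":[0,0,-0.047]},{"hand":91.9,"slide":[0,0,0],"rot":[0,0,-0.047]},{"hand":91.9,"slide":[0,0,0],"rot":[0,0,-0.047]},{"hand":91.9,"slide":[0,0,0],"rot":[0,0,-0.047]},{"hand":91.9,"slide":[0,0,0],"rot":[0,0,-0.047]},{"hand":91.9,"slide":[0,0,0],"rot":[0,0,-0.047]}]'
python3 -m handwheel '[{"hand":91.9,"slide":[0,0,0],"rot":[0,0,-0.047]},{"hand":91.9,"slide":[0,0,0],"rot":[0,0,-0.047]},{"hand":91.9,"slide":[0,0,0],"rot":[0,0,-0.047]},{"hand":91.9,"slide":[0,0,0],"rot":[0,0,-0.047]},{"hand":91.9,"slide":[0,0,0],"rot":[0,0,-0.047]},{"hand":91.9,"slide":[0,0,0],"rot":[0,0,-0.047]},{"hand":91.9,"slide":[0,0,0],"rot":[0,0,-0.047]},{"hand":91.9,"slide":[0,0,0],"rot":[0,0,-0.047]},{"hand":91.9,"slide":[0,0,0],"rot":[0,0,-0.047]},{"hand":91.9,"slide":[0,0,0],"rot":[0,0,-0.047]},{"hand":91.9,"slide":[0,0,0],"rot":[0,0,-0.047]},{"hand":91.9,"slide":[0,0,0],"rot":[0,0,-0.047]}]'
python3 go.py 0.5185 0.2615 0.049 191.6
```

```text
time_s: 3.3
position: [0.5187, 0.2592, 0.2255]
ee_rot: [0.713, 0.701, -0.0, 0.0]
ft_force: [-0.2, -0.1, 0.0]
opening: 0.0921
gripper_force: 0.0
time_s: 4.5
position: [0.5188, 0.2591, 0.2255]
ee_rot: [-0.092, 0.996, -0.0, 0.0]
ft_force: [0.1, 0.7, -0.1]
opening: 0.0919
gripper_force: 0.0
t 4.5 pos [0.5188 0.2591 0.2255] yaw -169.41090190651084 zax [ 0.0001 -0.0004 -1.    ] open 0.09190447725774162 gf 0.0 F [ 0.0666  0.6538 -0.1249] q [ 0.2975  0.6635 -1.1749  1.7288  0.6547  1.2044  0.7016]
tool delta mm [ -0.1651   2.5131 176.4885] slide units [-0.0041  0.0628  4.4122]
rot z deg -1.0109019065108669 units -0.00561612170283815
```

```bash
python3 -m handwheel '[{"hand":70,"slide":[0,0.06,0.8],"rot":[0,0,-0.0056]},{"hand":60,"slide":[0,0,0.8],"rot":[0,0,0]},{"hand":50,"slide":[0,0,0.8],"rot":[0,0,0]},{"hand":50,"slide":[0,0,0.8],"rot":[0,0,0]},{"hand":50,"slide":[0,0,0.7],"rot":[0,0,0]},{"hand":50,"slide":[0,0,0.3],"rot":[0,0,0]},{"hand":50,"slide":[0,0,0.2],"rot":[0,0,0]},{"hand":50,"slide":[0,0,0],"rot":[0,0,0]}]'
python3 go.py 0.5185 0.2615 0.047 191.6
python3 - <<'E'
from plant import manip
import cv2,numpy as np
f=lambda s,u,v:cv2.resize(s["pixels"][v-50:v+50,u-65:u+65],(390,300))
cv2.imwrite("pics/g1.png",np.hstack([f(manip.snapshot("top"),242,258),f(manip.snapshot("side"),298,290)]))
E
```

```text
time_s: 5.3
position: [0.5182, 0.2618, 0.0494]
ee_rot: [-0.098, 0.995, -0.0, -0.0]
ft_force: [-0.1, 0.6, -0.2]
opening: 0.05
gripper_force: 0.0
t 5.3 pos [0.5182 0.2618 0.0494] yaw -168.72744696906466 zax [-0.0003 -0.0001 -1.    ] open 0.05002627842319406 gf 0.0 F [-0.1224  0.5762 -0.2455] q [ 0.1687  0.8557 -0.9746  1.8438  0.879   0.946   0.5529]
tool delta mm [-0.2151 -0.3294  2.4407] slide units [-0.0054 -0.0082  0.061 ]
rot z deg -0.32744696906468107 units -0.001819149828137117
```

View pics/g1.png

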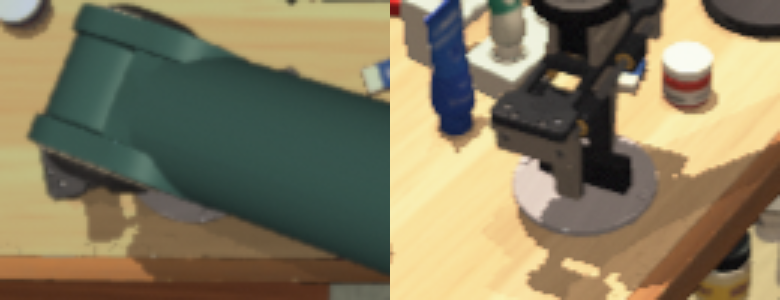

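The right panel shows the fingers straddling the bar, one on each side, just above the disc at about (575,185). The top view is hidden by the arm. I'll close on the bar.

```bash
python3 -m handwheel '[{"hand":50,"slide":[0,0,0.06],"rot":[0,0,0]},{"hand":25,"slide":[0,0,0],"rot":[0,0,0]},{"hand":5,"slide":[0,0,0],"rot":[0,0,0]},{"hand":5,"slide":[0,0,0],"rot":[0,0,0]},{"hand":5,"slide":[0,0,0],"rot":[0,0,0]},{"hand":5,"slide":[0,0,0],"rot":[0,0,0]},{"hand":5,"slide":[0,0,0],"rot":[0,0,0]},{"hand":5,"slide":[0,0,0],"rot":[0,0,0]}]' 50
python3 -m handwheel '[{"hand":5,"slide":[0,0,-0.2],"rot":[0,0,0]},{"hand":5,"slide":[0,0,-0.4],"rot":[0,0,0]},{"hand":5,"slide":[0,0,-0.7],"rot":[0,0,0]},{"hand":5,"slide":[0,0,-0.9],"rot":[0,0,0]},{"hand":5,"slide":[0,0,-0.8],"rot":[0,0,0]},{"hand":5,"slide":[0,0,-0.3],"rot":[0,0,0]},{"hand":5,"slide":[0,0,0],"rot":[0,0,0]}]'
python3 go.py 0.5437 -0.065 0.18 204.3
```

```text
time_s: 6.2
position: [0.5182, 0.2619, 0.0473]
ee_rot: [-0.098, 0.995, 0.0, 0.0]
ft_force: [-0.1, 0.1, 1.8]
opening: 0.0157
gripper_force: 50.0
time_s: 6.9
position: [0.5189, 0.2621, 0.1811]
ee_rot: [-0.098, 0.995, 0.0, 0.002]
ft_force: [0.3, -0.7, -3.8]
opening: 0.0159
gripper_force: 50.0
t 6.9 pos [0.5189 0.2621 0.1811] yaw -168.7402034159735 zax [ 0.0033  0.0009 -1.    ] open 0.015867882692959728 gf 49.999051094055176 F [ 0.3493 -0.7297 -3.7584] q [ 0.2644  0.7074 -1.1295  1.769   0.7078  1.1331  0.6712]
tool delta mm [  39.5915 -325.6664    0.859 ] slide units [ 0.9898 -8.1417  0.0215]
rot z deg -13.040203415973508 units -0.07244557453318616
```

```bash
python3 -m handwheel '[{"hand":5,"slide":[0.05,-0.4,0],"rot":[0,0,0]},{"hand":5,"slide":[0.1,-0.8,0],"rot":[0,0,0]},{"hand":5,"slide":[0.1,-0.8,0],"rot":[0,0,0]},{"hand":5,"slide":[0.1,-0.8,0],"rot":[0,0,0]},{"hand":5,"slide":[0.1,-0.8,0],"rot":[0,0,0]},{"hand":5,"slide":[0.1,-0.8,0],"rot":[0,0,0]},{"hand":5,"slide":[0.1,-0.8,0],"rot":[0,0,0]},{"hand":5,"slide":[0.1,-0.8,0],"rot":[0,0,0]},{"hand":5,"slide":[0.1,-0.8,0],"rot":[0,0,0]},{"hand":5,"slide":[0.1,-0.8,0],"rot":[0,0,0]},{"hand":5,"slide":[0.05,-0.5,0],"rot":[0,0,0]}]'
python3 -m handwheel '[{"hand":5,"slide":[0,0,0],"rot":[0,0,-0.036]},{"hand":5,"slide":[0,0,0],"rot":[0,0,-0.036]},{"hand":5,"slide":[0,0,0],"rot":[0,0,0]}]'
python3 go.py 0.5437 -0.065 0.18 204.3
```

```text
time_s: 8.0
position: [0.5412, -0.0672, 0.177]
ee_rot: [-0.097, 0.995, -0.0, -0.002]
ft_force: [0.4, 0.4, -2.3]
opening: 0.0158
gripper_force: 50.0
time_s: 8.3
position: [0.5412, -0.0642, 0.1773]
ee_rot: [-0.21, 0.978, 0.001, -0.001]
ft_force: [-0.2, -0.3, -2.4]
opening: 0.0156
gripper_force: 50.0
t 8.3 pos [ 0.5412 -0.0642  0.1773] yaw -155.76851554911056 zax [-0.0031  0.0013 -1.    ] open 0.015607966321488505 gf 49.998162388801575 F [-0.205  -0.2828 -2.3951] q [ 0.939   0.7296 -1.2421  1.8515  0.7624  1.1466  1.4143]
tool delta mm [-1.9289 -1.7544 -2.7265] slide units [-0.0482 -0.0439 -0.0682]
rot z deg -0.06851554911054336 units -0.00038064193950301865
```

```bash
python3 -m handwheel '[{"hand":5,"slide":[-0.05,-0.045,0.3],"rot":[0,0,0]},{"hand":5,"slide":[0,0,0.2],"rot":[0,0,0]},{"hand":5,"slide":[0,0,0],"rot":[0,0,0]}]'
python3 go.py 0.5437 -0.065 0.18 204.3
python3 - <<'E'
from plant import manip
import cv2,numpy as np
s=manip.snapshot("side")["pixels"];t=manip.snapshot("top")["pixels"]
cv2.imwrite("pics/s2raw.png",s)
f=lambda s,u,v:cv2.resize(s[v-50:v+50,u-50:u+50],(400,400),interpolation=cv2.INTER_CUBIC)
cv2.imwrite("pics/s2.png",np.hstack([f(s,358,210),f(t,380,247)]))
E
```

```text
time_s: 8.6
position: [0.5438, -0.0647, 0.1572]
ee_rot: [-0.21, 0.978, 0.0, -0.002]
ft_force: [-0.2, 0.0, -2.7]
opening: 0.0161
gripper_force: 50.0
t 8.6 pos [ 0.5438 -0.0647  0.1572] yaw -155.79791685344202 zax [-0.0033 -0.0001 -1.    ] open 0.016063512048687122 gf 49.99919235706329 F [-0.1577  0.0438 -2.7334] q [ 0.9178  0.7519 -1.212   1.8616  0.7901  1.1188  1.3966]
tool delta mm [  0.2364  -0.2182 -22.8261] slide units [ 0.0059 -0.0055 -0.5707]
rot z deg -0.0979168534420296 units -0.0005439825191223867
```

View pics/s2.png

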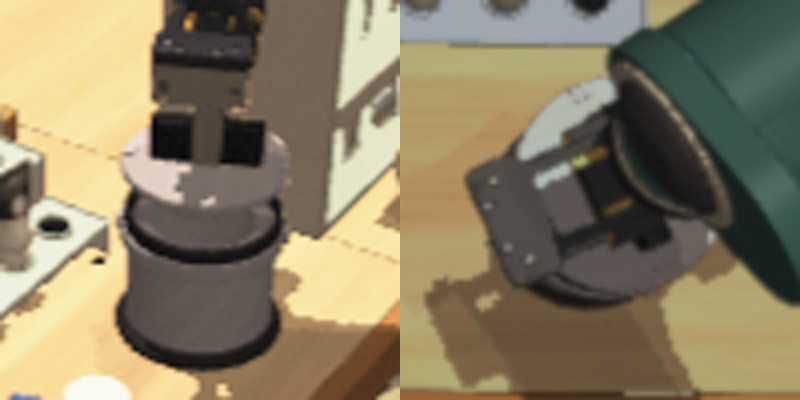

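The left panel shows the lid level above the mouth. The finger at about (209,140) is centred on the bar, which spans 152–265. I'll lower gently.

```bash
python3 -m handwheel '[{"hand":5,"slide":[0,0,0.2],"rot":[0,0,0]},{"hand":5,"slide":[0,0,0.2],"rot":[0,0,0]},{"hand":5,"slide":[0,0,0.15],"rot":[0,0,0]},{"hand":5,"slide":[0,0,0],"rot":[0,0,0]}]'
python3 -m handwheel '[{"hand":5,"slide":[0,0,0.1],"rot":[0,0,0]},{"hand":5,"slide":[0,0,0.08],"rot":[0,0,0]},{"hand":5,"slide":[0,0,0],"rot":[0,0,0]}]'
python3 go.py 0.5437 -0.065 0.1233 204.3
```

```text
time_s: 9.1
position: [0.5442, -0.0647, 0.1361]
ee_rot: [-0.21, 0.978, 0.0, -0.001]
ft_force: [0.3, -0.3, -1.0]
opening: 0.0156
gripper_force: 50.0
time_s: 9.4
position: [0.5447, -0.0647, 0.1296]
ee_rot: [-0.21, 0.978, 0.0, -0.0]
ft_force: [0.2, -0.8, -1.9]
opening: 0.0155
gripper_force: 50.0
t 9.4 pos [ 0.5447 -0.0647  0.1296] yaw -155.7656929893034 zax [-0.0005 -0.0001 -1.    ] open 0.01552522383733933 gf 49.999160170555115 F [ 0.239  -0.7699 -1.9425] q [ 0.8951  0.7814 -1.1753  1.8808  0.8306  1.0764  1.37  ]
tool delta mm [1.0275 0.1736 6.3058] slide units [0.0257 0.0043 0.1576]
rot z deg -0.06569298930344303 units -0.0003649610516857946
```

```bash
python3 -m handwheel '[{"hand":5,"slide":[0.025,0,0.08],"rot":[0,0,0]},{"hand":5,"slide":[0,0,0.08],"rot":[0,0,0]},{"hand":5,"slide":[0,0,0],"rot":[0,0,0]}]'
python3 -m handwheel '[{"hand":5,"slide":[0,0,0.07],"rot":[0,0,0]},{"hand":5,"slide":[0,0,0.07],"rot":[0,0,0]},{"hand":5,"slide":[0,0,0.06],"rot":[0,0,0]},{"hand":5,"slide":[0,0,0],"rot":[0,0,0]}]'
python3 go.py 0.5437 -0.065 0.115 204.3
```

```text
time_s: 9.7
position: [0.544, -0.0651, 0.1234]
ee_rot: [-0.21, 0.978, -0.0, -0.0]
ft_force: [-0.3, 0.1, -1.7]
opening: 0.0155
gripper_force: 50.0
time_s: 10.1
position: [0.5441, -0.0651, 0.1158]
ee_rot: [-0.21, 0.978, -0.0, 0.0]
ft_force: [-1.3, -0.8, 6.3]
opening: 0.0155
gripper_force: 50.0
t 10.1 pos [ 0.5441 -0.0651  0.1158] yaw -155.76297348880402 zax [ 0.0003 -0.0004 -1.    ] open 0.015547899843494433 gf 50.00209093093872 F [-1.3277 -0.7544  6.3014] q [ 0.8851  0.7956 -1.157   1.8912  0.8512  1.0553  1.3562]
tool delta mm [0.3813 0.2397 0.8058] slide units [0.0095 0.006  0.0201]
rot z deg -0.06297348880400477 units -0.0003498527155778043
```

```bash
python3 -m handwheel '[{"hand":5,"slide":[0,0,0.02],"rot":[0,0,0]},{"hand":5,"slide":[0,0,0],"rot":[0,0,0.02]},{"hand":5,"slide":[0,0,0],"rot":[0,0,0.025]},{"hand":5,"slide":[0,0,0],"rot":[0,0,0.025]},{"hand":5,"slide":[0,0,0],"rot":[0,0,0.025]},{"hand":5,"slide":[0,0,0],"rot":[0,0,0]}]'
python3 go.py 0.5437 -0.065 0.115 114.3; python3 -c "
from plant import manip;print(manip.observe()['torque'])"
```

```text
time_s: 10.7
position: [0.5451, -0.0646, 0.1158]
ee_rot: [-0.062, 0.998, -0.0, 0.001]
ft_force: [0.0, 0.8, 6.3]
opening: 0.0154
gripper_force: 50.0
t 10.7 pos [ 0.5451 -0.0646  0.1158] yaw -172.92319509208627 zax [ 0.0026 -0.0002 -1.    ] open 0.015404618832022316 gf 50.003721714019775 F [0.0489 0.7558 6.3146] q [ 0.8554  0.7542 -1.0994  1.8923  0.8013  1.0156  1.0929]
tool delta mm [ 1.4613 -0.2589  0.7855] slide units [ 0.0365 -0.0065  0.0196]
rot z deg 72.77680490791374 units 0.404315582821743
[ 0.15880143  0.05687579 -0.04498603]
```

```bash
python3 -m handwheel '[{"hand":5,"slide":[0.03,0,0.02],"rot":[0,0,0.02]},{"hand":5,"slide":[0,0,0],"rot":[0,0,0.03]},{"hand":5,"slide":[0,0,0],"rot":[0,0,0.03]},{"hand":5,"slide":[0,0,0],"rot":[0,0,0.03]},{"hand":5,"slide":[0,0,0],"rot":[0,0,0.03]},{"hand":5,"slide":[0,0,0],"rot":[0,0,0.03]},{"hand":5,"slide":[0,0,0],"rot":[0,0,0]}]'
python3 go.py 0.5437 -0.065 0.115 114.3; python3 -c "
from plant import manip;print(manip.observe()['torque'])"
```

```text
time_s: 11.4
position: [0.5441, -0.0647, 0.1151]
ee_rot: [0.204, 0.979, 0.0, 0.001]
ft_force: [-0.5, -0.1, 6.7]
opening: 0.016
gripper_force: 50.0
t 11.4 pos [ 0.5441 -0.0647  0.1151] yaw 156.45861438693117 zax [ 0.0029 -0.0004 -1.    ] open 0.016025937108792354 gf 50.005865693092346 F [-0.4767 -0.1235  6.7009] q [ 0.7954  0.6848 -0.99    1.8984  0.7071  0.9523  0.6294]
tool delta mm [ 0.2119 -0.4386  0.1045] slide units [ 0.0053 -0.011   0.0026]
rot z deg 42.15861438693116 units 0.2342145243718398
[ 0.06685556 -0.03169156 -0.0831162 ]
```

```bash
python3 -m handwheel '[{"hand":5,"slide":[0,-0.01,0],"rot":[0,0,0.033]},{"hand":5,"slide":[0,0,0],"rot":[0,0,0.033]},{"hand":5,"slide":[0,0,0],"rot":[0,0,0.033]},{"hand":5,"slide":[0,0,0],"rot":[0,0,0.033]},{"hand":5,"slide":[0,0,0],"rot":[0,0,0.033]},{"hand":5,"slide":[0,0,0],"rot":[0,0,0.033]},{"hand":5,"slide":[0,0,0],"rot":[0,0,0.033]},{"hand":5,"slide":[0,0,0],"rot":[0,0,0]}]'
python3 go.py 0.5437 -0.065 0.1173 114.3; python3 -c "
from plant import manip;print(manip.observe()['torque'])"
```

```text
time_s: 12.2
position: [0.544, -0.0651, 0.1151]
ee_rot: [0.538, 0.843, 0.001, 0.001]
ft_force: [0.3, -0.3, 6.5]
opening: 0.0155
gripper_force: 50.0
t 12.2 pos [ 0.544  -0.0651  0.1151] yaw 114.86491938681922 zax [ 0.0031 -0.0005 -1.    ] open 0.01553580585094654 gf 50.009735226631165 F [ 0.2639 -0.3018  6.4669] q [ 0.6944  0.6048 -0.83    1.9041  0.5743  0.8844  0.0081]
tool delta mm [ 0.2351 -0.198  -2.1917] slide units [ 0.0059 -0.005  -0.0548]
rot z deg 0.5649193868192128 units 0.003138441037884516
[ 0.02168808  0.096397   -0.10278582]
```

```bash
python3 -m handwheel '[{"hand":5,"slide":[0,0,-0.03],"rot":[0,0,0.003]},{"hand":5,"slide":[0,0,-0.025],"rot":[0,0,0]},{"hand":5,"slide":[0,0,0],"rot":[0,0,0]}]'
python3 -m handwheel '[{"hand":20,"slide":[0,0,0],"rot":[0,0,0]},{"hand":40,"slide":[0,0,0],"rot":[0,0,0]},{"hand":60,"slide":[0,0,0],"rot":[0,0,0]},{"hand":60,"slide":[0,0,0],"rot":[0,0,0]},{"hand":60,"slide":[0,0,0],"rot":[0,0,0]}]'
```

```text
time_s: 12.5
position: [0.5439, -0.0651, 0.1169]
ee_rot: [0.541, 0.841, 0.001, 0.001]
ft_force: [1.3, 1.0, 5.3]
opening: 0.0155
gripper_force: 50.0
time_s: 13.0
position: [0.5424, -0.0656, 0.1159]
ee_rot: [0.542, 0.841, -0.0, -0.0]
ft_force: [0.8, -0.3, -0.7]
opening: 0.0498
gripper_force: 0.0
```

```bash
python3 -m handwheel '[{"hand":60,"slide":[0,0,-0.4],"rot":[0,0,0]},{"hand":60,"slide":[0,0,-0.8],"rot":[0,0,0]},{"hand":60,"slide":[0,0,-0.8],"rot":[0,0,0]},{"hand":60,"slide":[0,0,-0.8],"rot":[0,0,0]},{"hand":60,"slide":[0.8,0,-0.3],"rot":[0,0,0]},{"hand":60,"slide":[0.9,0,0],"rot":[0,0,0]},{"hand":60,"slide":[0.9,0,0],"rot":[0,0,0]},{"hand":60,"slide":[0.9,0,0],"rot":[0,0,0]},{"hand":60,"slide":[0.9,0,0],"rot":[0,0,0]},{"hand":60,"slide":[0.8,0,0],"rot":[0,0,0]},{"hand":60,"slide":[0,0,0],"rot":[0,0,0]},{"hand":60,"slide":[0,0,0],"rot":[0,0,0]}]'
python3 - <<'E'
from plant import manip
import cv2,numpy as np
s=manip.snapshot("side")["pixels"];t=manip.snapshot("top")["pixels"]
f=lambda s,u,v:cv2.resize(s[v-50:v+50,u-50:u+50],(400,400),interpolation=cv2.INTER_CUBIC)
cv2.imwrite("pics/s3.png",np.hstack([f(s,358,220),f(t,380,247)]))
E
```

```text
time_s: 14.2
position: [0.4567, 0.1242, 0.241]
ee_rot: [0.541, 0.841, 0.0, 0.001]
ft_force: [0.5, -0.4, 0.2]
opening: 0.0598
gripper_force: 0.0
```

View pics/s3.png

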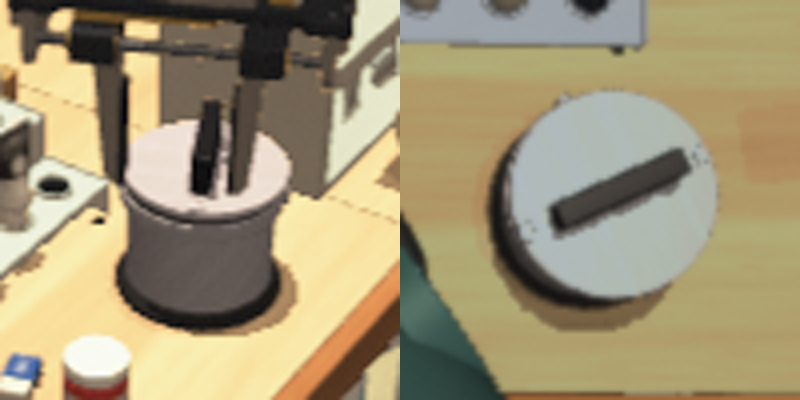

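The lid sits flat, with the bar at about −66° from (558,217) to (685,160), a quarter turn from the slots. The jar and eraser are untouched. Next I'll check the lid's height from both views.

Run:
```python
from plant import manip
from h import *
for n,(u,v) in dict(top=(383,245),side=(360,212)).items():
    s=manip.snapshot(n);hsv=cv2.cvtColor(s["pixels"],cv2.COLOR_BGR2HSV);g=s["pixels"].max(2)
    w=blob(g,(hsv[...,1]<45)&(g>(110 if n=="top" else 140)),u,v,28)
    k,l,st,ce=cv2.connectedComponentsWithStats(w);i=1+np.argmax(st[1:,4])
    C=cv2.convexHull(cv2.findContours((l==i).astype(np.uint8),cv2.RETR_EXTERNAL,cv2.CHAIN_APPROX_NONE)[0][0])[:,0]
    print(n,st[i])
    for z in(.096,.102,.108):print(z,circ(plane(s,C,z)))
    if n=="top":
        for nm,a,b,z in(("jar",311,254,.046),("eraser",307,233,.013)):
            m=blob(g,g>205,a,b,12);print(nm,np.argwhere(m).mean(0)[::-1])
        m=blob(g,g<95,383,245,20);k,l,st,ce=cv2.connectedComponentsWithStats(m);i=1+np.argmax(st[1:,4])
        P=plane(s,cv2.boxPoints(cv2.minAreaRect(np.argwhere(l==i)[:,::-1].astype(np.float32))),.134);print(P)
t0=cv2.imread("pics/top0.png").max(2)
for a,b in((311,254),(307,233)):print(np.argwhere(blob(t0,t0>205,a,b,12)).mean(0)[::-1])
```

```text
top [ 356  220   53   52 1820]
0.096 (array([ 0.5441, -0.0665,  0.06  ]), np.float64(0.000689896830499392))
0.102 (array([ 0.5434, -0.0656,  0.0597]), np.float64(0.0006862955523657372))
0.108 (array([ 0.5428, -0.0647,  0.0594]), np.float64(0.0006826943078529339))
jar [nan nan]
eraser [nan nan]
[[ 0.5315 -0.0237]
 [ 0.5656 -0.0984]
 [ 0.5496 -0.1053]
 [ 0.5157 -0.0307]]
side [339 200  41  24 538]
0.096 (array([ 0.5476, -0.0716,  0.0591]), np.float64(0.0013764918634761607))
0.102 (array([ 0.5432, -0.0638,  0.0587]), np.float64(0.0013657333116150652))
0.108 (array([ 0.5388, -0.056 ,  0.0582]), np.float64(0.0013549777089281122))
[nan nan]
[nan nan]<stdin>:12: RuntimeWarning: Mean of empty slice.
  ret = um.true_divide(
<stdin>:16: RuntimeWarning: Mean of empty slice.
```

The disc top measures about 0.102 m, so the lid is locked (free would be 0.108 m). The bar stands at −65.5°, about 90° from the slots.

```bash
python3 -c "
from plant import manip;print(manip.close_job())"
```

```text
the job is handed in; nothing more can be done
None
```

The lid is on the pot, pressed down, twisted a quarter turn clockwise and released; its measured height matches locked, and the job was handed in at about 14 s.

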